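# Top up the chip rack and start the sorter

## Robot

A 7-joint arm with a two-finger parallel gripper is mounted at the origin on the work surface. World frame = base frame: x ahead of the robot, y to its left, z up, the work surface at z = 0. Lengths are in m, angles in rad, forces in N, time in s.
With the tool pointing down it reaches from about 0.425 to 0.925 m from the base axis. Payload 6.8 kg.
Tool frame: the origin (TCP) lies midway between the tips of the shut fingers; the grasp point (between the pads) lies 19 mm behind it; z points along the fingers, y is the direction in which the jaws open and shut (so a half turn about z gives the same grasp; the last joint's range is limited). The gripper opens to 88 mm and grips with 3 to 60 N. Pads are 20 mm wide; open, the fingers measure 115 mm over their backs; the gripper's body (75 mm by 178 mm) begins 61 mm behind the grasp point.
Start: joints at [1.229, 0.477, 0.022, 1.555, -0.011, 1.109, -0.083], TCP at [0.156, -0.657, 0.223] pointing down, gripper open.
Joint ranges: [-2.96, 2.96], [-0.34, 2.1], [-1.41, 1.46], [0.24, 2.44], [-1.37, 4.51], [0.17, 1.92], [-2.96, 2.96]. Speed limits (rad/s): [2.39, 2.39, 3.14, 3.14, 3.14, 3.14, 3.14].

## Interface

Orientations are given as a unit quaternion [x, y, z, w].
In Python, from workcell import bot, inverse_kinematics, grab_frame, get_calibration, finder gives the robot as it stands. Calls block until the motion is done:
- bot.move_ptp(position, orientation): joint-space move of the TCP to a pose.
- bot.movel(position, orientation=None, speed=0.15): straight line of the TCP; orientation=None keeps the orientation; speed is the mean speed in m/s.
- bot.movej(angles): joint-space move.
- bot.move_gripper(opening): opening from 0.0 (shut) to 1.0 (fully open); the grip force is fixed at half the most; returns when the fingers have stopped.
- bot.sleep(seconds).
- inverse_kinematics(position, orientation): joint angles nearest the present ones, or None.
- bot.state(): the state.
- grab_frame(name): name is "scene" or "top" or "wrist"; returns the picture (400x640x3 uint8, red, green, blue); there is no depth.
- get_calibration(name): a dict with "mtx" (3x3 intrinsics, pixels), "pose" (4x4, takes a point from camera to world coordinates); the wrist camera has in their place "T_tool_cam" (4x4, takes a point from camera to tool coordinates, whose origin is the TCP and whose axes are the flange's). Camera axes: x right, y up, looking along -z (the intrinsics and any distortion apply to the point x, -y, -z); pixel columns grow to the right and rows downward; lengths in m; the calibration is good to about 2 mm. A picture is of the moment at which its call begins: read the wrist's pose just before it. get_calibration takes no time and is no camera call.
A pose or a line that the arm cannot do raises bot.Unreachable and nothing moves.
- bot.close_job(): hands the job in, once; it reports no verdict.
Trained networks look in the newest picture that a camera, given by its name, has taken for a name from the list of things; names that differ only in an ending like _2 or _b are one class to them, and where a whole thing is asked for, a point or a joint stands for the part that bears it (a point fixed in the world has none). Each returns a list of dicts, best first, with "confidence" (0 to 1); they miss things now and then, are a little off and sometimes report something else, mostly with a low value. They report only what shows in the picture. A call takes as long as a camera call. They do not tell look-alikes from the thing itself.
- finder.silhouettes(name, camera): "pixels" (400x640 bool, what is visible of it) and "bbox" ([centre column, centre row, width, height] in pixels, round what is visible of it).
The state is a dict: "clock": time; "qpos": joint angles; "dq": joint speeds; "tau": joint torques, N m; "eef_pos": TCP position; "tool_rot": TCP orientation; "ft_force": force on the tool from outside, world axes, zero at the start; "torque": the same for the moment, N m; "grip_width": opening from 0.0 (shut) to 1.0 (fully open).
Only numpy, scipy, OpenCV 4.12 (cv2) and the standard library are available. Lean on these libraries where they do the work, as an engineer would, in place of code of your own. Each camera call takes 0.05 s, during which the arm holds its last target. There are 200 camera calls.

## Task

Find the empty pockets of the grey rack and stand one spare chip barrel in each, fully down on the pocket floor, without taking out the barrels already there. Leave the barrel that is left over standing on the table and do not disturb the weights, the jar or the divider bar. Only when every pocket is filled, press the red button on the sorter well down and let it come back up.

Things in the scene. Friction and masses are not known exactly. Their poses are not given: they have to be found in the camera images.
- pocket_0 (a point): centre of the floor of one of eight pockets in the fixed grey rack plate on the table, 236 (x) x 142 (y) x 16 high. Pockets: 46 x 46 square, black floor, edges chamfered by 3, 10 deep (floor 6 above the table), two rows of four, 58 apart centre to centre along x, 78 along y. This one: x -87, y -39 from the plate's centre; axes as the plate's; filled or empty at the start
- pocket_1 (a point): the same for another pocket: x -29, y -39 from the plate's centre
- pocket_2 (a point): the same for another pocket: x +29, y -39 from the plate's centre
- pocket_3 (a point): the same for another pocket: x +87, y -39 from the plate's centre
- pocket_4 (a point): the same for another pocket: x -87, y +39 from the plate's centre
- pocket_5 (a point): the same for another pocket: x -29, y +39 from the plate's centre
- pocket_6 (a point): the same for another pocket: x +29, y +39 from the plate's centre
- pocket_7 (a point): the same for another pocket: x +87, y +39 from the plate's centre
- racked_0: upright barrel of casino chips (15 chips sealed into one rigid stack, dark blue with thin ivory lines and an ivory disc on top), diameter 39, height 49.5; origin at the centre of its underside, z up along its axis; stands in one of the rack's pockets at the start, which one varies
- racked_1: upright barrel of casino chips (15 chips sealed into one rigid stack, dark blue with thin ivory lines and an ivory disc on top), diameter 39, height 49.5; origin at the centre of its underside, z up along its axis; stands in one of the rack's pockets at the start, which one varies
- racked_2: upright barrel of casino chips (15 chips sealed into one rigid stack, dark blue with thin ivory lines and an ivory disc on top), diameter 39, height 49.5; origin at the centre of its underside, z up along its axis; stands in one of the rack's pockets at the start, which one varies
- racked_3: upright barrel of casino chips (15 chips sealed into one rigid stack, dark blue with thin ivory lines and an ivory disc on top), diameter 39, height 49.5; origin at the centre of its underside, z up along its axis; stands in one of the rack's pockets at the start, which one varies
- racked_4: upright barrel of casino chips (15 chips sealed into one rigid stack, dark blue with thin ivory lines and an ivory disc on top), diameter 39, height 49.5; origin at the centre of its underside, z up along its axis; stands in one of the rack's pockets at the start, which one varies
- spare_0: upright barrel of casino chips (15 chips sealed into one rigid stack, dark blue with thin ivory lines and an ivory disc on top), diameter 39, height 49.5; origin at the centre of its underside, z up along its axis; a spare, stands loose on the table at the start; 105 to 210 g
- spare_1: upright barrel of casino chips (15 chips sealed into one rigid stack, dark blue with thin ivory lines and an ivory disc on top), diameter 39, height 49.5; origin at the centre of its underside, z up along its axis; a spare, stands loose on the table at the start; 105 to 210 g
- spare_2: upright barrel of casino chips (15 chips sealed into one rigid stack, dark blue with thin ivory lines and an ivory disc on top), diameter 39, height 49.5; origin at the centre of its underside, z up along its axis; a spare, stands loose on the table at the start; 105 to 210 g
- spare_3: upright barrel of casino chips (15 chips sealed into one rigid stack, dark blue with thin ivory lines and an ivory disc on top), diameter 39, height 49.5; origin at the centre of its underside, z up along its axis; a spare, stands loose on the table at the start; 105 to 210 g
- weight_large: stainless calibration weight, cylinder of diameter 40, 47 high with a narrow knob on top up to 63; 500 g; origin at the centre of its underside
- weight_small: stainless calibration weight, cylinder of diameter 30, 34 high with a narrow knob on top up to 50; 200 g; origin at the centre of its underside
- jar: squat closed glass jar of ivory roulette balls with a steel lid, diameter 72, height 70; 400 g; origin at the centre of its underside
- divider_bar: black anodised chip divider bar lying on the table, 22 (x) x 200 (y) x 22 high; origin at the centre of its underside
- sorter: fixed grey steel disc sorter; origin under the centre of its low front ledge (300 in x, 100 in y, 80 high), which carries the red button; behind it (its y from +50 to +350) the housing, 360 in x and 170 high, with a clear scoop (up to 200) and a round steel hopper on top (up to 280, centre at its x +40, y +210, radius 130)
- start_button_top (a point): centre of the top face of the chunky red push button (diameter 44) on the sorter's front ledge; it is pressed straight down
- start_button (a joint): travel of the red button in m: 0 released, 0.008 fully down (about 5 N, springs back)
Things that resemble listed ones, but are neither listed nor needed, are in the scene too. What is shaped like the racked_1 but yellow is not meant.

How it is judged:
On the way, in this order (a step that is already met when the one before it is completed fails the run):
1. every pocket of the rack holds a barrel, upright, on the pocket floor and let go (distance between any of racked_0, racked_1, racked_2, racked_3, racked_4, spare_0, spare_1, spare_2, spare_3 and pocket_0 below 0.008 m and distance between any of racked_0, racked_1, racked_2, racked_3, racked_4, spare_0, spare_1, spare_2, spare_3 and pocket_1 below 0.008 m and distance between any of racked_0, racked_1, racked_2, racked_3, racked_4, spare_0, spare_1, spare_2, spare_3 and pocket_2 below 0.008 m and distance between any of racked_0, racked_1, racked_2, racked_3, racked_4, spare_0, spare_1, spare_2, spare_3 and pocket_3 below 0.008 m and distance between any of racked_0, racked_1, racked_2, racked_3, racked_4, spare_0, spare_1, spare_2, spare_3 and pocket_4 below 0.008 m and distance between any of racked_0, racked_1, racked_2, racked_3, racked_4, spare_0, spare_1, spare_2, spare_3 and pocket_5 below 0.008 m and distance between any of racked_0, racked_1, racked_2, racked_3, racked_4, spare_0, spare_1, spare_2, spare_3 and pocket_6 below 0.008 m and distance between any of racked_0, racked_1, racked_2, racked_3, racked_4, spare_0, spare_1, spare_2, spare_3 and pocket_7 below 0.008 m and angle between each of racked_0, racked_1, racked_2, racked_3, racked_4, spare_0, spare_1, spare_2, spare_3's own z axis and vertical below 0.12 rad and linear speed of each of racked_0, racked_1, racked_2, racked_3, racked_4, spare_0, spare_1, spare_2, spare_3 below 0.03 m/s and height (world z) of each of spare_0, spare_1, spare_2, spare_3 below 0.012 m and contact force between the fingers and spare_0 below 0.1 N and contact force between the fingers and spare_1 below 0.1 N and contact force between the fingers and spare_2 below 0.1 N and contact force between the fingers and spare_3 below 0.1 N), for 0.2 s.
2. the red button is pressed at least 5 of its 8 mm (value of joint start_button above 0.005 m).
At the end, for the whole second after the job is handed in: Each of the eight pockets holds one barrel, its underside within 8 mm of the centre of the pocket floor; all nine barrels are upright within 0.12 rad and at rest, the left-over one on the table (underside below 12 mm); the button has come back up (under 2 mm) (distance between any of racked_0, racked_1, racked_2, racked_3, racked_4, spare_0, spare_1, spare_2, spare_3 and pocket_0 below 0.008 m and distance between any of racked_0, racked_1, racked_2, racked_3, racked_4, spare_0, spare_1, spare_2, spare_3 and pocket_1 below 0.008 m and distance between any of racked_0, racked_1, racked_2, racked_3, racked_4, spare_0, spare_1, spare_2, spare_3 and pocket_2 below 0.008 m and distance between any of racked_0, racked_1, racked_2, racked_3, racked_4, spare_0, spare_1, spare_2, spare_3 and pocket_3 below 0.008 m and distance between any of racked_0, racked_1, racked_2, racked_3, racked_4, spare_0, spare_1, spare_2, spare_3 and pocket_4 below 0.008 m and distance between any of racked_0, racked_1, racked_2, racked_3, racked_4, spare_0, spare_1, spare_2, spare_3 and pocket_5 below 0.008 m and distance between any of racked_0, racked_1, racked_2, racked_3, racked_4, spare_0, spare_1, spare_2, spare_3 and pocket_6 below 0.008 m and distance between any of racked_0, racked_1, racked_2, racked_3, racked_4, spare_0, spare_1, spare_2, spare_3 and pocket_7 below 0.008 m and angle between each of racked_0, racked_1, racked_2, racked_3, racked_4, spare_0, spare_1, spare_2, spare_3's own z axis and vertical below 0.12 rad and linear speed of each of racked_0, racked_1, racked_2, racked_3, racked_4, spare_0, spare_1, spare_2, spare_3 below 0.03 m/s and height (world z) of each of spare_0, spare_1, spare_2, spare_3 below 0.012 m and value of joint start_button below 0.002 m); the robot touches nothing.
It fails at once if the red button is pressed (over 4 mm) while a pocket has no barrel fully down in it (value of joint start_button above 0.004 m and not (distance between any of racked_0, racked_1, racked_2, racked_3, racked_4, spare_0, spare_1, spare_2, spare_3 and pocket_0 below 0.008 m and distance between any of racked_0, racked_1, racked_2, racked_3, racked_4, spare_0, spare_1, spare_2, spare_3 and pocket_1 below 0.008 m and distance between any of racked_0, racked_1, racked_2, racked_3, racked_4, spare_0, spare_1, spare_2, spare_3 and pocket_2 below 0.008 m and distance between any of racked_0, racked_1, racked_2, racked_3, racked_4, spare_0, spare_1, spare_2, spare_3 and pocket_3 below 0.008 m and distance between any of racked_0, racked_1, racked_2, racked_3, racked_4, spare_0, spare_1, spare_2, spare_3 and pocket_4 below 0.008 m and distance between any of racked_0, racked_1, racked_2, racked_3, racked_4, spare_0, spare_1, spare_2, spare_3 and pocket_5 below 0.008 m and distance between any of racked_0, racked_1, racked_2, racked_3, racked_4, spare_0, spare_1, spare_2, spare_3 and pocket_6 below 0.008 m and distance between any of racked_0, racked_1, racked_2, racked_3, racked_4, spare_0, spare_1, spare_2, spare_3 and pocket_7 below 0.008 m)).
It fails at once if a barrel that was in the rack at the start is taken out or shifted by more than 15 mm (distance of any of racked_0, racked_1, racked_2, racked_3, racked_4 from where it was at the start of the episode above 0.015 m).
It fails at once if a weight, the jar or the divider bar is shifted by more than 20 mm or tipped by more than 0.3 rad (distance of any of weight_large, weight_small, jar, divider_bar from where it was at the start of the episode above 0.02 m or angle between any of weight_large, weight_small, jar, divider_bar's own z axis and vertical above 0.3 rad).
It also fails if it takes over 72 s, if anything falls off the work surface, if the arm or the gripper's body presses on something with over 40 N, if the wrist force passes 120 N, or if a joint passes its speed limit or range.

## Working session

There is one attempt and no reset: what is moved stays moved. The work goes in short steps, each a Python script; the robot and the scene stay as the last script left them, time stands still between calls to the robot, and variables do not carry over. Pictures are saved under pics/ and viewed, about 8 in all and at most 12, crops included, and the job is handed in when it is done.

```bash
mkdir -p pics; ls; python3 - <<'E'
from workcell import bot, grab_frame, get_calibration, finder
import cv2,numpy as np
for c in ("scene","top"):
    im=grab_frame(c); cv2.imwrite(f"pics/{c}0.png",im[:,:,::-1])
    k=get_calibration(c); print(c,k["mtx"].round(1).tolist(),k["pose"].round(3).tolist(),[x for x in k if x not in("mtx","pose")])
    for n in ("racked_0","spare_0","weight_large","weight_small","jar","divider_bar","sorter","start_button"):
        print(n,[(round(d["confidence"],2),np.round(d["bbox"]).tolist()) for d in finder.silhouettes(n,c)])
k=get_calibration("wrist");print(k)
s=bot.state();print(s)
E
```

```text
pics
scene [[409.7, 0.0, 316.9], [0.0, 409.7, 207.3], [0.0, 0.0, 1.0]] [[0.799, -0.431, 0.42, 0.973], [0.602, 0.58, -0.549, -0.454], [-0.007, 0.691, 0.722, 0.762], [0.0, 0.0, 0.0, 1.0]] []
racked_0 [(0.97, [225.0, 355.0, 25.0, 29.0]), (0.87, [156.0, 313.0, 29.0, 29.0]), (0.86, [254.0, 319.0, 20.0, 31.0]), (0.75, [230.0, 307.0, 22.0, 28.0]), (0.7, [205.0, 338.0, 27.0, 24.0]), (0.56, [248.0, 260.0, 18.0, 26.0])]
spare_0 [(0.96, [339.0, 230.0, 16.0, 27.0]), (0.8, [306.0, 176.0, 15.0, 24.0]), (0.65, [311.0, 263.0, 14.0, 26.0]), (0.53, [206.0, 327.0, 135.0, 119.0])]
weight_large [(0.93, [257.0, 217.0, 18.0, 26.0])]
weight_small [(0.73, [226.0, 353.0, 27.0, 27.0]), (0.53, [334.0, 192.0, 12.0, 19.0])]
jar [(0.91, [309.0, 215.0, 28.0, 38.0]), (0.37, [208.0, 327.0, 141.0, 111.0]), (0.21, [229.0, 352.0, 27.0, 28.0])]
divider_bar [(0.73, [374.0, 278.0, 43.0, 68.0]), (0.33, [337.0, 191.0, 14.0, 17.0])]
sorter [(0.59, [380.0, 94.0, 172.0, 155.0])]
start_button [(0.73, [342.0, 117.0, 15.0, 9.0])]
top [[452.2, 0.0, 315.4], [0.0, 452.2, 198.3], [0.0, 0.0, 1.0]] [[0.003, 0.994, -0.112, 0.443], [-1.0,
[... 1455 characters left out ...]
    1.00000000e+00]])}
{'clock': 0.9, 'qpos': array([ 1.22890039,  0.4769641 ,  0.02237141,  1.55539355, -0.01149677,
        1.10931187, -0.08311612]), 'dq': array([ 0.00050319,  0.0001885 , -0.00027936,  0.00076834, -0.00140913,
       -0.00023815, -0.00026093]), 'tau': array([ 3.65536252e-06, -5.82699215e+01,  1.53298147e+00, -2.72932613e+01,
       -5.43763081e-02,  1.00790247e-02, -5.73671414e-06]), 'eef_pos': array([ 0.15640599, -0.65664759,  0.22269017]), 'tool_rot': array([9.93175811e-01, 1.16626786e-01, 1.71886441e-05, 2.27437335e-05]), 'ft_force': array([-0.58995839,  0.15214331, -0.64264193]), 'torque': array([-0.0059474, -0.0020973, -0.0479377]), 'grip_width': 1.0036553416324747}
```

```bash
python3 - <<'E'
import cv2
a=cv2.imread("pics/top0.png")[120:300,220:480];cv2.imwrite("pics/top0c.png",cv2.resize(a,None,fx=3,fy=3,interpolation=cv2.INTER_CUBIC))
E
```

```text
(no output)
```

View pics/top0c.png

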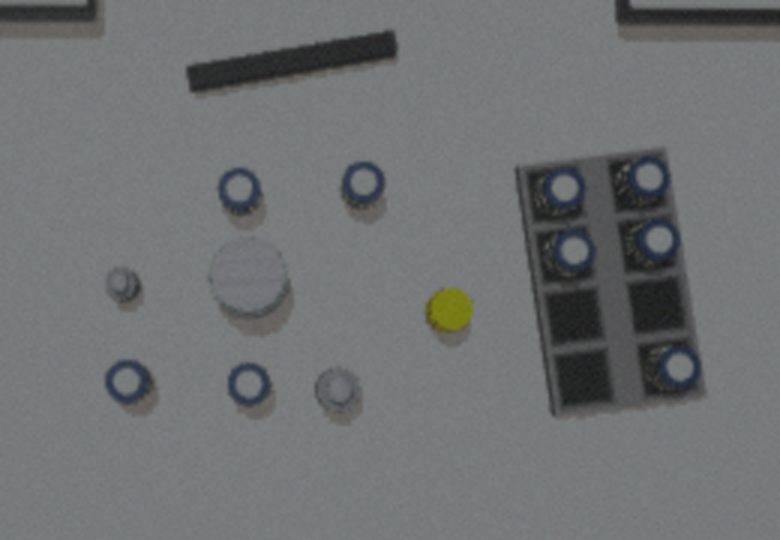

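View pics/scene0.png

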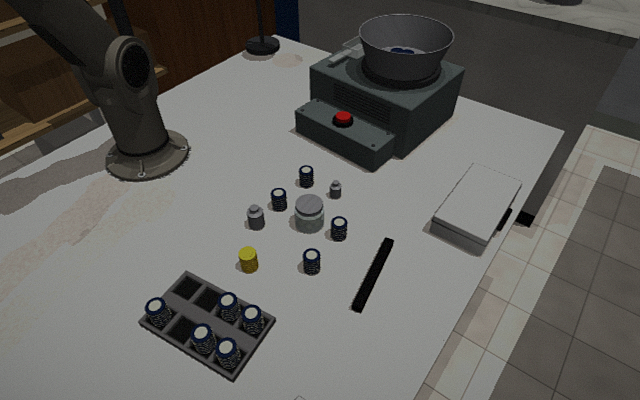

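The top view shows the barrels below; pixels are in full-frame coordinates.
- **Loose blue barrels with ivory discs:** (300,183), (341,181), (262,247) and (303,248). These are the four spares.
- **Look-alikes to avoid:** yellow barrel (370,223), steel weights (333,249) and (261,215), jar (303,212).
- **Rack:** five blue barrels. The empty pockets are at about (412,225), (415,246) and (439,222).

Next I'll look closer with the wrist camera.

```bash
cat > h.py <<'E'
from workcell import bot, inverse_kinematics, grab_frame, get_calibration, finder
import cv2, numpy as np
from scipy.spatial.transform import Rotation as Rn
def quat(psi):  # tool x at heading psi, z down
    return (Rn.from_euler('z',psi)*Rn.from_quat([1,0,0,0])).as_quat()
def campose(name,st=None):
    k=get_calibration(name)
    if name!="wrist": return k["mtx"],k["pose"]
    T=np.eye(4);T[:3,:3]=Rn.from_quat(st["tool_rot"]).as_matrix();T[:3,3]=st["eef_pos"]
    return k["mtx"],T@k["T_tool_cam"]
def unproj(K,P,px,z):
    px=np.atleast_2d(px).astype(float)
    d=np.c_[(px[:,0]-K[0,2])/K[0,0],-(px[:,1]-K[1,2])/K[1,1],-np.ones(len(px))]@P[:3,:3].T
    return (P[:3,3]+d*((z-P[2,3])/d[:,2])[:,None])[:,:2]
def proj(K,P,X):
    c=(np.atleast_2d(X)-P[:3,3])@P[:3,:3]
    return np.c_[K[0,0]*c[:,0]/-c[:,2]+K[0,2],-K[1,1]*c[:,1]/-c[:,2]+K[1,2]]
E
cat > a.py <<'E'
from h import *
K,P=campose("top")
c=np.array
print("spares",unproj(K,P,c([[239,188],[363,183],[127,381],[249,384]])/3+[220,120],.0495).round(3).tolist())
print("racked",unproj(K,P,c([[564,188],[573,251],[648,178],[658,240],[679,367]])/3+[220,120],.0555).round(3).tolist())
rc=unproj(K,P,c([[610,282]])/3+[220,120],.016)[0]; print("rack",rc)
print("button",unproj(K,P,[[182,256]],.09))
q=quat(.134)
for n,xy in (("rack",rc),("sp",[.54,.07])):
    bot.move_ptp([xy[0],xy[1],.27],q); bot.sleep(.3)
    s=bot.state(); im=grab_frame("wrist"); cv2.imwrite(f"pics/w_{n}.png",im[:,:,::-1])
    np.savez(f"w_{n}.npz",K=(k:=campose("wrist",s))[0],P=k[1]); print(s["eef_pos"],s["clock"],s["qpos"].round(2))
E
python3 a.py
```

```text
spares [[0.625, 0.079], [0.63, -0.034], [0.449, 0.179], [0.447, 0.069]]
racked [[0.625, -0.217], [0.567, -0.224], [0.635, -0.294], [0.578, -0.302], [0.463, -0.318]]
rack [ 0.54245652 -0.2669748 ]
button [[0.4250786  0.38256955]]
[ 0.54224352 -0.26742192  0.26993806] 3.1833 [ 0.5   0.33 -0.18  1.67  0.06  1.15 -1.14]
[0.54021257 0.0691718  0.26995431] 4.8083 [ 0.06  0.24 -0.36  1.79  0.1   1.12 -1.77]
```

View pics/w_rack.png

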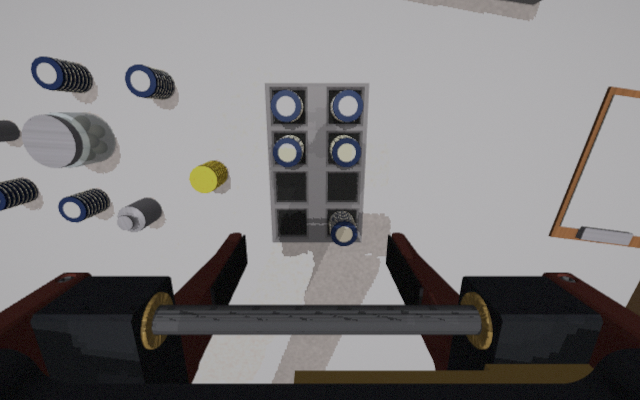

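View pics/w_sp.png

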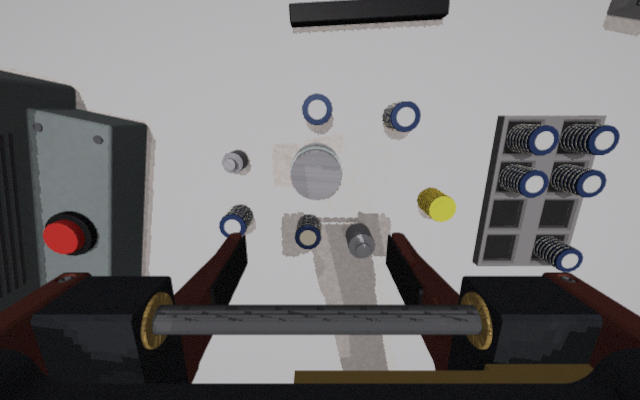

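Both wrist views confirm the layout. In w_sp the spares are at (317,109), (404,116), (234,226) and (308,232), with the button at (66,236). In w_rack the empty pockets are at (291,187), (291,222) and (343,187). I'll measure these precisely and check them in one rectified crop.

```bash
cat > m.py <<'E'
from h import *
def load(n):
    d=np.load(f"w_{n}.npz"); return cv2.imread(f"pics/w_{n}.png"),d["K"],d["P"]
def disc(im,uv,z,K,P):  # ivory disc centre near predicted pixel
    up=6; u,v=np.round(uv).astype(int); r=22
    c=cv2.resize(im[v-r:v+r,u-r:u+r],None,fx=up,fy=up,interpolation=cv2.INTER_CUBIC).astype(float)
    pale=((c[...,2]>0.75*c[...,0])&(c[...,2]>60)).astype(np.uint8)
    n,l,st,ce=cv2.connectedComponentsWithStats(pale)
    ok=[i for i in range(1,n) if 1500<st[i,4]<30000 and st[i,0]>0 and st[i,1]>0 and st[i,0]+st[i,2]<c.shape[1]]
    i=min(ok,key=lambda i:np.hypot(*(ce[i]-r*up)))
    px=(ce[i]+.5)/up-.5+[u-r,v-r]
    cs=cv2.findContours((l==i).astype(np.uint8),cv2.RETR_EXTERNAL,cv2.CHAIN_APPROX_NONE)[0][0]
    w=unproj(K,P,(cs[:,0]+.5)/up-.5+[u-r,v-r],z); (x,y),rad=cv2.minEnclosingCircle(w.astype(np.float32)*1000)
    return unproj(K,P,px,z)[0],rad
if __name__=="__main__":
    im,K,P=load("sp")
    for uv in ([317,109],[404,116],[234,226],[308,232]):
        print("spare",*disc(im,uv,.0495,K,P))
    im,K,P=load("rack")
    for uv in ([158,81],[74,208],[287,106],[347,106],[288,152],[346,152],[344,234]):
        print("rackview",*disc(im,uv,.0495 if uv[0]<200 else .0555,K,P))
    # rectified view of plate top, 0.5 mm/px: cols = -y, rows = -x
    o=np.array([.54,-.267]); N=560; sc=.0005
    uv=lambda w:np.c_[(o[1]-w[:,1])/sc+N/2,(o[0]-w[:,0])/sc+N/2]
    w4=o+np.array([[.12,.12],[.12,-.12],[-.12,-.12],[-.12,.12]])
    H,_=cv2.findHomography(proj(K,P,np.c_[w4,np.full(4,.016)]),uv(w4))
    r=cv2.warpPerspective(im,H,(N,N)); cv2.imwrite("pics/rect.png",r)
    g=cv2.cvtColor(r,cv2.COLOR_BGR2GRAY); m=(cv2.GaussianBlur(g,(5,5),0)<150).astype(np.uint8)
    m=cv2.morphologyEx(m,cv2.MORPH_CLOSE,np.ones((9,9)));m=cv2.morphologyEx(m,cv2.MORPH_OPEN,np.ones((25,25)))
    cs=cv2.findContours(m,cv2.RETR_EXTERNAL,cv2.CHAIN_APPROX_NONE)[0]; c=max(cs,key=cv2.contourArea)
    (cx,cy),(a,b),th=cv2.minAreaRect(c); print("rect",o+[-(cy-N/2)*sc,-(cx-N/2)*sc],a/2,b/2,th)
    cv2.polylines(r,[cv2.boxPoints(((cx,cy),(a,b),th)).astype(int)],True,(0,0,255),1);cv2.imwrite("pics/rect.png",r)
    im,K,P=load("sp");K2,P2=campose("top")
    print("btn",unproj(K,P,[[66,236]],.09))
E
python3 m.py
```

```text
spare [0.62690842 0.07804673] 12.916512489318848
spare [ 0.6332274  -0.03615237] 12.735055923461914
spare [0.45130222 0.17814668] 13.241779327392578
spare [0.44866567 0.06789038] 13.025315284729004Traceback (most recent call last):
  File "m.py", line 21, in <module>
    print("rackview",*disc(im,uv,.0495 if uv[0]<200 else .0555,K,P))
                      ~~~~^^^^^^^^^^^^^^^^^^^^^^^^^^^^^^^^^^^^^^^^^
  File "m.py", line 10, in disc
    i=min(ok,key=lambda i:np.hypot(*(ce[i]-r*up)))
ValueError: min() iterable argument is empty
```

```bash
sed -i 's/\[158,81\]/[142,81]/' m.py; python3 m.py
```

```text
spare [0.62690842 0.07804673] 12.916512489318848
spare [ 0.6332274  -0.03615237] 12.735055923461914
spare [0.45130222 0.17814668] 13.241779327392578
spare [0.44866567 0.06789038] 13.025315284729004
rackview [ 0.63333574 -0.03615957] 12.831425666809082
rackview [0.44895813 0.06778139] 13.011446952819824
rackview [ 0.62774345 -0.21894179] 12.882030487060547
rackview [ 0.63808989 -0.2962022 ] 12.812481880187988
rackview [ 0.57017311 -0.2265345 ] 13.0125150680542
rackview [ 0.58060538 -0.30384183] 13.115737915039062
rackview [ 0.4655504  -0.31944881] 13.147427558898926
rect [ 0.53032205 -0.29854042] 275.06573486328125 195.70140075683594 82.40535736083984
btn [[0.42752356 0.38092061]]
```

View pics/rect.png

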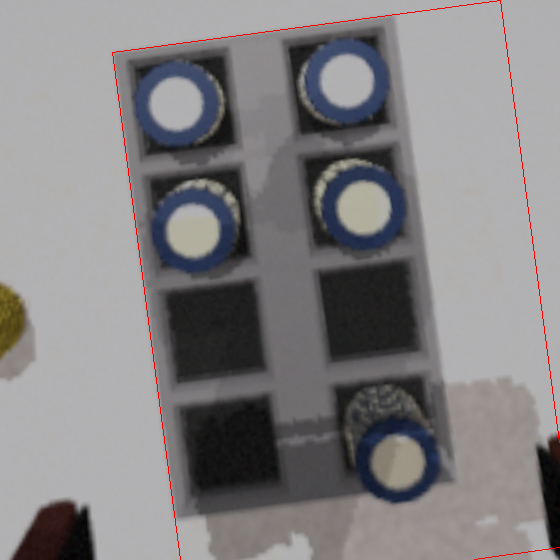

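The two views agree to about 0.3 mm, and the rack corners give centre (0.547,-0.270) and heading 0.136. The lattice matches the racked barrels to within 1 mm. Empty pockets in plate mm are (-29,+39), (-87,+39) and (-29,-39). The minAreaRect result was wrong because a shadow was merged into it, so I'm using the corners seen in the image. Placing the first barrel now.

```bash
cat > p.py <<'E'
from h import *
import sys
PSI=.136; q=quat(PSI); C=np.array([.5471,-.2694])
SP=[[.6269,.0780],[.6333,-.0361],[.4513,.1781],[.4488,.0678]]
def pocket(a,b): return C+np.array([[np.cos(PSI),-np.sin(PSI)],[np.sin(PSI),np.cos(PSI)]])@[a/1e3,b/1e3]
def rep(t): s=bot.state(); print(t,s["eef_pos"].round(4),s["ft_force"].round(1),round(s["grip_width"],3),round(s["clock"],2))
def move(sp,pk):
    x,y=SP[sp]; X,Y=pocket(*pk)
    bot.move_ptp([x,y,.12],q); bot.move_gripper(.75)
    bot.movel([x,y,.017],speed=.12); bot.move_gripper(0.); rep("grip")
    bot.movel([x,y,.12],speed=.15); bot.move_ptp([X,Y,.12],q); bot.sleep(.2); rep("carry")
    bot.movel([X,Y,.045],speed=.12); bot.movel([X,Y,.0235],speed=.04); rep("down")
    bot.move_gripper(.62); bot.sleep(.1); rep("open")
    bot.movel([X,Y,.12],speed=.15)
E
python3 - <<'E'
from p import *
move(1,(-29,-39)); print(bot.state()["clock"])
bot.move_ptp([.5424,-.2674,.27],q); bot.sleep(.2); s=bot.state()
cv2.imwrite("pics/w_r1.png",grab_frame("wrist")[:,:,::-1]); k=campose("wrist",s); np.savez("w_r1.npz",K=k[0],P=k[1])
from m import *
im,K,P=load("r1"); X=[*pocket(-29,-39),.0555]; uv=proj(K,P,X)[0]
print(X,uv,*disc(im,uv,.0555,K,P))
cv2.imwrite("pics/r1c.png",cv2.resize(im[60:270,240:400],None,fx=2.5,fy=2.5))
E
```

```text
grip [ 0.6336 -0.0356  0.0174] [-0.1  1.9  3.8] 0.441 7.79
carry [ 0.5248 -0.3102  0.12  ] [ 0.7  0.7 -2.3] 0.441 9.97
down [ 0.5232 -0.3118  0.0233] [-1.9  0.5  0.9] 0.437 11.43
open [ 0.5237 -0.312   0.0235] [0.1 1.  0.2] 0.622 12.0
12.7917
[np.float64(0.5236554435317567), np.float64(-0.31197173677461787), 0.0555] [345.49150415 193.73582902] [ 0.52296786 -0.31367176] 13.147050857543945
```

View pics/r1c.png

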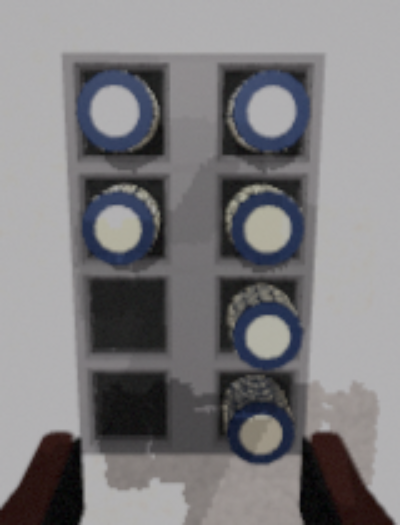

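The crop shows the new barrel seated in its pocket, with its disc at crop (268,336), 1.8 mm off nominal. The two left-hand pockets are still empty. Placing the other two.

```bash
python3 - <<'E'
from p import *
from m import *
def snap(n,xy):
    bot.move_ptp([*xy,.27],q); bot.sleep(.2); s=bot.state()
    cv2.imwrite(f"pics/w_{n}.png",grab_frame("wrist")[:,:,::-1]); k=campose("wrist",s); np.savez(f"w_{n}.npz",K=k[0],P=k[1])
move(0,(-29,39)); move(2,(-87,39))
snap("r3",(.5424,-.2674)); im,K,P=load("r3")
for a in (-87,-29,29,87):
    for b in (-39,39):
        X=pocket(a,b); uv=proj(K,P,[*X,.0555])[0]; w,r=disc(im,uv,.0555,K,P); print(a,b,((w-X)*1e3).round(1),round(r,1))
snap("sp3",(.54,.10)); im,K,P=load("sp3")
uv=proj(K,P,[*SP[3],.0495])[0]; print("left",*disc(im,uv,.0495,K,P)); print(bot.state()["clock"])
print(proj(K,P,[.4275,.381,.09]))
t=grab_frame("top"); cv2.imwrite("pics/top3.png",t[:,:,::-1])
a=cv2.resize(im,(480,300)); b=cv2.resize(cv2.imread("pics/w_r3.png")[60:270,240:400],None,fx=1.43,fy=1.43)[:300]
cv2.imwrite("pics/both.png",np.hstack([a,np.pad(b,((0,300-len(b)),(0,0),(0,0)))]))
E
```

```text
grip [0.6272 0.0785 0.0174] [-0.9  1.4  3.4] 0.442 17.12
carry [ 0.5139 -0.2333  0.12  ] [-0.7 -0.2 -1.7] 0.442 19.41
down [ 0.5126 -0.2346  0.0233] [-2.4  0.8  1.9] 0.44 20.87
open [ 0.5131 -0.2347  0.0235] [0.6 0.2 0.1] 0.621 21.44
grip [0.4516 0.1785 0.0174] [ 0.  -1.   3.4] 0.439 25.74
carry [ 0.4561 -0.2415  0.12  ] [ 0.1  0.5 -1.7] 0.441 28.32
down [ 0.4552 -0.2424  0.0233] [-1.4  0.9  2.2] 0.436 29.78
open [ 0.4557 -0.2426  0.0235] [-0.2 -0.7 -0.9] 0.622 30.36
-87 -39 [-0.6  0.4] 13.1
-87 39 [-0.9 -1.7] 12.9
-29 -39 [-0.6 -1.7] 13.1
-29 39 [-0.6 -1.7] 13.0
29 -39 [-0.6  0.2] 13.0
29 39 [-0.4  0.2] 13.0
87 -39 [-0.5  0. ] 12.8
87 39 [-0.2  0. ] 12.8
left [0.44865174 0.06802302] 12.951794624328613
33.7583
[[ 88.96010755 238.62600527]]
```

View pics/both.png

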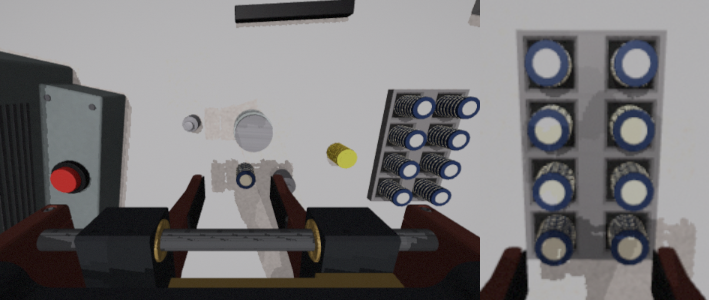

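All eight pockets are filled, with offsets of at most 2 mm, and the left-over spare hasn't moved. Next I'll triangulate the button and work out the ledge direction.

```bash
python3 - <<'E'
from p import *
from m import *
from scipy.optimize import least_squares
obs=[]
for n in ("sp","sp3","top"):
    if n=="top": im=cv2.imread("pics/top3.png");K,P=campose("top")
    else: im,K,P=load(n)
    h=im.astype(int); m=((h[...,2]>90)&(h[...,2]>2*h[...,1])&(h[...,2]>2*h[...,0])).astype(np.uint8)
    uv=proj(K,P,[.4275,.381,.09])[0]
    k,l,st,ce=cv2.connectedComponentsWithStats(m); i=min([i for i in range(1,k) if st[i,4]>30],key=lambda i:np.hypot(*(ce[i]-uv)),default=0)
    print(n,ce[i],st[i]); obs.append((K,P,ce[i]))
    print([ (z,unproj(K,P,ce[i],z)[0].round(4)) for z in (.08,.09,.10,.11)])
r=least_squares(lambda X:np.concatenate([proj(K,P,X)[0]-c for K,P,c in obs]),[.43,.38,.09]);print(r.x,r.fun.round(1))
im,K,P=load("sp"); w=unproj(K,P,[[38,127],[98,140]],.08); d=w[0]-w[1]; print(w,"sorter +y heading",np.arctan2(d[1],d[0]))
y=np.arctan2(d[1],d[0])
for psi in (y+np.pi,y): print(psi,inverse_kinematics([.43,.38,.16],quat(psi)))
E
```

```text
sp [ 60.41826381 237.1848929 ] [ 43 221  35  33 887]
[(0.08, array([0.4191, 0.3974])), (0.09, array([0.4249, 0.3883])), (0.1, array([0.4306, 0.3793])), (0.11, array([0.4363, 0.3702]))]
sp3 [ 84.29886364 240.06704545] [ 67 224  35  33 880]
[(0.08, array([0.4189, 0.3954])), (0.09, array([0.4246, 0.3872])), (0.1, array([0.4303, 0.3791])), (0.11, array([0.436 , 0.3709]))]
top [181.53554502 254.48341232] [174 247  16  16 211]
[(0.08, array([0.4289, 0.3868])), (0.09, array([0.429 , 0.3839])), (0.1, array([0.4291, 0.3811])), (0.11, array([0.4292, 0.3782]))]
[0.4289241  0.38150828 0.0973205 ] [ 0.2  0.1 -0.2 -0.1  0.1  0.1]
[[0.56243225 0.4055463 ]
 [0.55630779 0.3359126 ]] sorter +y heading 1.4830695329432402
4.624662186533033 [ 0.00679666  0.67722352 -1.18435228  1.80928616  0.69125095  1.14439957
  1.64133024]
1.4830695329432402 [-0.16266501  0.53135978 -0.88937082  1.8186814   0.47917536  1.02284095
 -1.33064959]
```

```bash
python3 - <<'E'
from p import *
b=np.array([.4288,.3815]); qb=quat(1.483+np.pi)
bot.move_gripper(0.); bot.move_ptp([.50,.20,.27],qb); bot.move_ptp([*b,.20],qb); bot.movel([*b,.115],speed=.1); bot.sleep(.3)
f0=bot.state()["ft_force"]; z=.115; hit=None
while z>.082:
    z-=.0015; bot.movel([*b,z],speed=.03); bot.sleep(.05); s=bot.state(); f=s["ft_force"]-f0
    print(round(z,4),s["eef_pos"][2].round(4),f.round(1))
    if hit is None and f[2]>1: hit=z
    if f[2]>14: break
print("hit",hit,bot.state()["clock"])
bot.sleep(.2); bot.movel([*b,.20],speed=.1); rep("up")
E
```

```text
0.1135 0.1134 [-1.  -0.4  0.3]
0.112 0.1119 [-0.1 -0.   1. ]
0.1105 0.1104 [ 0.2 -0.4  0.1]
0.109 0.1089 [-0.1 -0.1 -0.6]
0.1075 0.1074 [-0.5  0.   0. ]
0.106 0.1059 [ 0.4 -1.6  0.6]
0.1045 0.1045 [ 0.3 -0.5  0.4]
0.103 0.1031 [-0.5 -0.4  2.3]
0.1015 0.1016 [-0.3 -0.3  2. ]
0.1 0.1001 [ 0.7 -0.7  3.6]
0.0985 0.0986 [-0.1 -0.1  4. ]
0.097 0.0971 [0.  0.7 5.5]
0.0955 0.0963 [-1.8 -2.2 10.8]
0.094 0.0961 [-3.2 -7.2 23.1]
hit 0.112 44.4667
up [0.4286 0.3811 0.1993] [-0.  -0.9 -1.6] 0.001 45.88
```

The button travelled from about 0.104 to its hard stop at 0.096, the full 8 mm. I'll make a final check before handing in.

```bash
python3 - <<'E'
from p import *
from m import *
bot.move_ptp([.50,.20,.27],quat(1.483+np.pi)); bot.move_ptp([.5424,-.2674,.27],q); bot.sleep(.3); s=bot.state()
cv2.imwrite("pics/w_f.png",grab_frame("wrist")[:,:,::-1]); k=campose("wrist",s); np.savez("w_f.npz",K=k[0],P=k[1]); im,K,P=load("f")
for a in (-87,-29,29,87):
    for b in (-39,39):
        X=pocket(a,b); w,r=disc(im,proj(K,P,[*X,.0555])[0],.0555,K,P); print(a,b,((w-X)*1e3).round(1))
print(disc(im,proj(K,P,[*SP[3],.0495])[0],.0495,K,P))
sc=grab_frame("scene"); cv2.imwrite("pics/scf.png",cv2.resize(sc[90:390,120:440],None,fx=1.8,fy=1.8)[:,:,::-1]); rep("end")
E
```

```text
-87 -39 [-0.7  0.5]
-87 39 [-1.  -1.8]
-29 -39 [-0.7 -1.7]
-29 39 [-0.6 -1.8]
29 -39 [-0.5  0.3]
29 39 [-0.3  0.3]
87 -39 [-0.4  0. ]
87 39 [-0.2  0.1]
(array([0.44905532, 0.06782389]), 13.05312728881836)
end [ 0.5424 -0.2674  0.2699] [0.1 1.5 1. ] 0.006 49.38
```

View pics/scf.png

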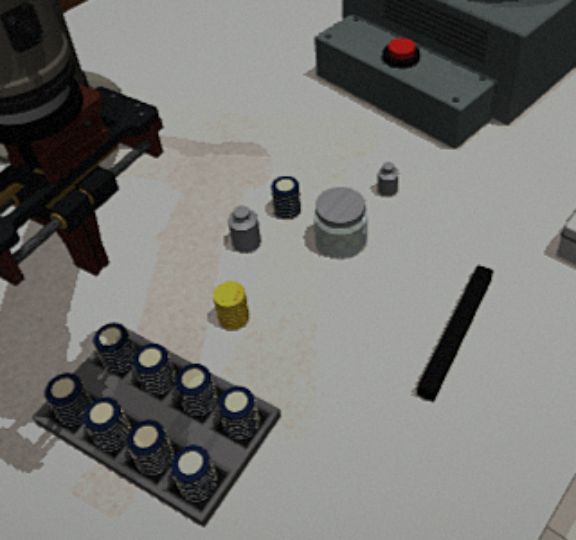

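The scene view shows all eight barrels at equal height in the rack, and the left-over barrel standing at (286,196). The weights, jar and bar look undisturbed, and the button is up at (402,50). Handing in.

```bash
python3 -c "
from workcell import bot
bot.close_job()"
```

```text
the job is handed in; nothing more can be done
```

I stood three spare barrels in the three empty pockets, then pressed the red button to its stop and let it come back up. I handed the job in at about 49 s of the 72 s allowed. No verdict is reported.

- **Barrels:** the last wrist view put all eight within about 2 mm of their pocket centres, and the scene view shows them upright at equal height. The racked barrels moved less than 0.5 mm between checks.
- **Left-over barrel:** it is standing on the table within 0.5 mm of where it started.
- **Button:** contact came at about z 0.104 and the hard stop at 0.096 (up to 23 N), which matches the full 8 mm of travel. The scene view shows it back up.
- **Weights, jar and divider bar:** they look undisturbed in the last scene picture. I judged this by eye and did not measure it.
- **Checks that failed or disagreed:**
  - The automatic rack outline was wrong because it included a shadow, so I used the rack corners seen in the image. The racked barrels confirmed those to within 1 mm.
  - The "hit" height printed during the button press (0.112) was force noise.
  - The three placed barrels sit about 1.7 mm off in y, inside the 8 mm tolerance.

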